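Lid the paste pot and run the drying shelf out over it

ROBOT

A 6-joint arm with a two-finger parallel gripper is mounted at the origin on the work surface. World frame = base frame: x ahead of the robot, y to its left, z up, the work surface at z = 0. Lengths are in m, angles in degrees, forces in N, time in s.
With the tool pointing down it reaches from about 0.4 to 0.825 m from the base axis. Payload 7 kg.
Tool frame: the origin (TCP) lies at the very end of the fingers, on their centre line; the grasp point (between the pads) lies 19 mm behind it (ctrl.grip_depth is the distance from the TCP to the grasp point, in m); z points along the fingers, y is the line along which they close (so a half turn about z gives the same grasp; the last joint's range is limited). The gripper opens to 88 mm and grips with 3 to 60 N. Pads are 19 mm wide; open, the fingers measure 130 mm over their backs; the gripper's body (78 mm by 193 mm) begins 47 mm behind the grasp point.
Start: joints at [-55.113, 20.546, 0.682, 0, -70.136, -16.507], TCP at [0.213, -0.641, 0.227] pointing down, gripper open.
Joint ranges: [-176.03, 176.03], [-82.01, 121.73], [-58.28, 71.71], [-173.87, 95.51], [-174.79, -0.11], [-173.66, 173.66]. Speed limits (degrees/s): [136.94, 136.94, 172.46, 180, 180, 180].

INTERFACE

Orientations are given as [roll, pitch, yaw] about the fixed x, y, z axes, in that order (R = Rz(yaw) Ry(pitch) Rx(roll)).
In Python, from plant import get_obs, eyes, ctrl, spotter gives the robot as it stands.
- The arm moves only by the shell command python3 -m crank 'ROWS'. ROWS is JSON, one flat list of numbers, 7 for each row, row after row: the turn, a rotation vector about the tool's x, y, z in rad, then the shift along the tool's x, y, z in mm, then the opening, from 0 (shut) to 1 (fully open). A call has 1 to 5 rows; each row shifts and turns the commanded pose from where the row before left it, along the tool's axes as they then stand; what a row does not reach is not made up. A row lasts 1/8 s, in which the tool goes at most 62.5 mm and 10.7 degrees, less where a joint would pass 70% of its speed; a pose out of reach is approached as far as the arm can. A call is refused whole if a number of a shift passes 62.5 or a number of a turn 0.188, either way. A call with a gripper value outside its range is refused whole. The fingers move at their own pace and stop on an object; the grip force is fixed at half the most. Time passes only in rows, so rows that do not move let the fingers close. It gives the time, the measured TCP pose, the force, the opening and the grip force at its end, in the units of the state.
- get_obs(): the state, without advancing time (a new reading comes with each control period).
- eyes.snapshot(name): name is "scene" or "top" or "wrist"; returns the picture (400x640x3 uint8, blue, green, red); there is no depth.
- eyes.camera_model(name): a dict with "fx", "fy", "cx", "cy" (pixels), "extrinsics" (4x4, takes a point from camera to world coordinates). Camera axes: x right, y down, z forward; pixel columns grow to the right and rows downward; lengths in m; the calibration is good to about 2 mm. A picture is of the moment at which its call begins: read the wrist's pose just before it. camera_model takes no time and is no camera call; for the wrist camera it gives the pose at the moment of the call.
- ctrl.close_job(): hands the job in; it is judged then, once.
Trained networks look in the newest picture that a camera, given by its name, has taken for a name from the list of things; names that differ only in an ending like _2 or _b are one class to them, and where a whole thing is asked for, a point or a joint stands for the part that bears it (a point fixed in the world has none). Each returns a list of dicts, best first, with "p" (0 to 1); they miss things now and then, are a little off and sometimes report something else, mostly with a low value. They report only what shows in the picture. A call takes as long as a camera call. They do not tell look-alikes from the thing itself.
- spotter.outline_of(camera, target): "region" (400x640 bool, what is visible of it) and "rect" ([left, top, width, height] in pixels, round what is visible of it).
- spotter.place_of(camera, target): "location" ([column, row] in pixels: a listed point, or the origin of a listed thing).
The state is a dict: "clock": time; "joint_pos": joint angles; "qvel": joint speeds; "tau": joint torques, N m; "tool_pos": TCP position; "orientation": TCP orientation; "force": force on the tool from outside, world axes, zero at the start; "moment": the same for the moment, N m; "opening": finger opening in m; "gripper_force": force on a finger pad.
Only numpy, scipy, OpenCV 4.12 (cv2) and the standard library are available. Lean on these libraries where they do the work, as an engineer would, in place of code of your own. Each camera call takes 0.05 s, during which the arm holds its last target. There are 200 camera calls.

TASK

Put the wooden lid on the paste pot so that it sits fully seated and level, and let go of it. Then slide the drying board straight out along its stand, over the pot and without lifting it off the stand, until its outer edge is in line with the pointer of the gauge post. At that overhang the board would tip by itself, so finish while still holding it there, pressed flat on its stand, for a helper to clamp; leave the pot where it stands and all the other things on the table alone.

Things in the scene. Friction and masses are not known exactly. Their poses are not given: they have to be found in the camera images.
- stand: fixed dark wooden stand under the drying board: flat top 130 mm wide (x), 280 mm long (y), 110 mm above the table. Origin: on the table, straight under the middle of the top's outer edge. y points outward (the way the board is to slide), z up; the top spans y -280 to 0 mm, x -65 to 65 mm. It is turned by up to 0.25 rad; y points roughly to the robot's left
- board_cleat (a point): centre of the dark wooden cleat, the grip on top of the drying board: 24 mm thick (y), 70 mm long (x), 34 mm high, its foot on the board's top face 17 mm under this point (139 mm above the table). It is 250 mm behind the board's outer edge and 70 mm from its inner end. Axes: the board's, y outward
- board_edge (a point): middle of the outer end face of the drying board, half-way up its 12 mm thickness (a 12 mm high, 14 mm wide lip runs along this end on top of the board). Axes: those of the board, y outward
- board_mid (a point): centre of the drying board's plywood, half-way up its 12 mm thickness (116 mm above the table on the stand); axes of the board: y outward, z up
- mark (a point): tip of the pointer of the gauge post, 118 mm above the table; the board's outer edge is to have the same y as this point. Fixed post: bright metal upright 16 mm square, 145 mm high, on the far side of the board's path; the pointer, 6 mm thick (y), points to -x and ends 17 mm short of the board's side. Axes: the stand's. It is 188 to 210 mm out from the stand's edge
- pot_rim (a point): centre of the mouth of the open white ceramic paste pot, in the plane of its rim, 55 mm above the table. Round and loose, 84 mm across outside, 74 mm inside, 0.4 kg; stands in front of the stand's outer end, where the board will pass over it; z up
- lid_knob (a point): centre of the round upright knob, 26 mm across and 28 mm high, of the loose wooden lid (0.07 to 0.12 kg): disc 92 mm across, 5 mm thick; under it a plug 65 mm across, 8 mm deep goes into the pot's mouth. The disc's top face is 14 mm, its underside 19 mm under this point. At first the lid lies on its plug on the table, this point 27 mm up; seated, it is 19 mm above the rim. z up
- pot: the paste pot (see pot_rim): origin at the centre of its underside, on the table
- lid: the lid (see lid_knob): origin at the centre of its plug's underside, 27 mm under the knob's centre
- board: the loose drying board, plain plywood, 320 mm long (y, outward), 110 mm wide (x), 12 mm thick, 0.29 to 0.47 kg with cleat and lip. Origin: centre of its underside. It lies on the stand's top, at first with its outer edge 20 to 45 mm past the stand's edge and a skew of up to 0.05 rad; it balances on the stand's edge at an overhang of about 165 mm
- gauge: the gauge post (see mark): origin under the centre of its foot, on the table; the pointer's tip is at x -37 mm, y 0, z 118 mm
- mug_mid (a point): centre of a clear plastic mug, 72 mm across, 80 mm high; leave alone
- trays_mid (a point): centre of a stack of five small black trays, about 90 mm square over all, 90 mm high; leave alone
- tape_mid (a point): centre of a clear tape roll lying flat, 90 mm across, 24 mm high; leave alone
- stapler_mid (a point): centre of a stapler, 120 mm long (y), 34 mm wide, 46 mm high, on the robot's side of the stand; leave alone
- gluestick_mid (a point): centre of an upright glue stick, 31 mm across, 80 mm high, between the pot and the robot; leave alone
Mind the look-alikes: they are no part of the job. Of the things that look like the lid, the middle-sized one is meant.

How it is judged (in metres and radians):
On the way, in this order (a step that is already met when the one before it is completed fails the run):
1. the lid is seated level on the pot and let go (horizontal distance between lid_knob and pot_rim below 0.007 m and z of lid_knob in the frame of pot_rim between 0.016 and 0.022 m and angle between each of lid_knob, pot_rim's own z axis and vertical below 0.06 rad and contact force between the fingers and lid below 0.05 N), for 0.3 s.
2. the board's outer edge is at the mark, the board flat on its stand (y of board_edge in the frame of mark between -0.008 and 0.008 m and contact force between board and stand above 0.2 N and angle between board_mid's own z axis and vertical below 0.04 rad and contact force between any of the arm, the fingers and board above 0.5 N), for 0.2 s.
At the end, for the whole second after the job is handed in: Lid seated on the pot (centred 7 mm, height 3 mm, level 0.06 rad), untouched; pot within 30 mm of its start. Board edge within 8 mm of the pointer and 18 mm of the centre line, square 0.09 rad, level 0.04 rad, at rest, touching the stand, held by the robot (0.5 N), carried by nothing else (all of step 1 and all of step 2 and distance of pot_rim from where it was at the start of the episode below 0.03 m and x of board_edge in the frame of stand between -0.018 and 0.018 m and angle between the y axis of board_mid and the y axis of stand, either way round below 0.09 rad and linear speed of board below 0.01 m/s and contact force between board and pot below 0.05 N and contact force between board and lid below 0.05 N and contact force between board and gauge below 0.05 N); the arm keeps its last pose, push and grip.
It fails at once if the board is lifted off its stand (height (world z) of board_mid above 0.141 m).
It fails at once if the board tips (angle between board_mid's own z axis and vertical above 0.2 rad).
It fails at once if a bystander (mug, trays, tape, stapler, glue stick) is disturbed (distance of any of mug_mid, trays_mid, tape_mid, stapler_mid, gluestick_mid from where it was at the start of the episode above 0.03 m).
It also fails if it takes over 51 s, if anything falls off the work surface, if the arm or the gripper's body presses on something with over 40 N, if the wrist force passes 120 N, or if a joint passes its speed limit or range.

## Working session

There is one attempt and no reset: what is moved stays moved. The work goes in short steps, Python scripts to look and compute and a shell command to move; the robot and the scene stay as the last step left them, time stands still between calls to the robot, and variables do not carry over. Pictures are saved under pics/ and viewed, at most 10 in all, crops included, and the job is handed in when it is done.

```bash
ls; mkdir -p pics; cat > h.py <<'E'
import numpy as np, cv2
from scipy.spatial.transform import Rotation as R
from plant import get_obs, eyes, ctrl, spotter
def ray(m,px):
    E=np.array(m["extrinsics"]); d=E[:3,:3]@np.array([(px[0]-m["cx"])/m["fx"],(px[1]-m["cy"])/m["fy"],1]); return E[:3,3],d
def at(m,px,z):
    o,d=ray(m,px); return o+d*(z-o[2])/d[2]
def proj(m,p):
    E=np.array(m["extrinsics"]); c=E[:3,:3].T@(np.array(p)-E[:3,3]); return np.array([m["fx"]*c[0]/c[2]+m["cx"],m["fy"]*c[1]/c[2]+m["cy"]])
Z=dict(board_cleat=.139,board_edge=.116,board_mid=.116,mark=.118,pot_rim=.055,lid_knob=.027,stand=0,pot=0,lid=0,gauge=0,mug_mid=.04,trays_mid=.045,tape_mid=.012,stapler_mid=.023,gluestick_mid=.04)
def find(cam,names):
    m=eyes.camera_model(cam)
    for n in names:
        for r in spotter.place_of(cam,n)[:4]:
            print(cam,n,round(r["p"],2),np.round(r["location"],1),np.round(at(m,r["location"],Z[n])*1000,1))
E
python3 - <<'E'
from h import *
o=get_obs(); print({k:np.round(v,3) for k,v in o.items()})
for c in ("top","scene"):
    cv2.imwrite(f"pics/{c}.png",eyes.snapshot(c)); m=eyes.camera_model(c); print(c,m["fx"],np.round(m["extrinsics"],3).tolist())
    find(c,Z)
E
```

```text
pics
{'clock': np.float64(0.0), 'joint_pos': array([-5.5113e+01,  2.0593e+01,  6.3400e-01, -2.2000e-02, -7.0134e+01,
       -1.6506e+01]), 'qvel': array([-0.012, -0.083,  0.036, -0.095,  0.006, -0.004]), 'tau': array([ 1.0000e-03, -5.8272e+01,  2.9308e+01,  6.9980e+00,  7.0000e-03,
       -0.0000e+00]), 'tool_pos': array([ 0.213, -0.64 ,  0.226]), 'orientation': array([ 1.79905e+02, -7.00000e-03, -1.61627e+02]), 'force': array([-0.481, -0.826, -1.222]), 'moment': array([-0.02 , -0.002,  0.012]), 'gripper_force': np.float64(0.0), 'opening': np.float64(0.088)}
top 474.31341244155107 [[0.025, -0.981, 0.191, 0.333], [-1.0, -0.027, -0.006, 0.046], [0.011, -0.19, -0.982, 1.283], [0.0, 0.0, 0.0, 1.0]]
top board_cleat 0.57 [459.6 177.5] [ 604.5 -297.1  139. ]
top board_cleat 0.34 [323.5 202.5] [532.5  38.8 139. ]
top board_edge 0.67 [359.3 193. ] [563.1 -50.5 116. ]
top board_mid 0.6 [420.5 186.4] [ 584.2 -204.6  116. ]
top board_mid 0.59 [218.9 215. ] [498.  297.1 116. ]
top mark 0.68 [287.6 169.6] [617.9 131.4 118. ]
top pot_rim 0.62 [323.5 204. ] [543.1  38.2  55. ]
top lid_knob 0.87 [196
[... 1566 characters left out ...]
2 -74.3   0. ]
scene pot 0.65 [307.9 216.1] [555.   40.3   0. ]
scene lid 0.82 [360.8 149.8] [369.2 229.5   0. ]
scene lid 0.77 [409.3 183.9] [510.6 324.2   0. ]
scene lid 0.7 [412.1 144.8] [380.7 376.1   0. ]
scene lid 0.45 [307.4 201. ] [509.3  48.5   0. ]
scene gauge 0.74 [348.  242.4] [650.  120.4   0. ]
scene gauge 0.53 [192.2 202.9] [ 454.5 -241.4    0. ]
scene mug_mid 0.92 [192.8 305.9] [ 754.8 -252.7   40. ]
scene mug_mid 0.21 [453.  235.1] [704.2 361.1  40. ]
scene trays_mid 0.79 [294.1 267.8] [713.2 -23.8  45. ]
scene tape_mid 0.92 [449.  237.4] [693.9 362.   12. ]
scene stapler_mid 0.63 [193.2 201.3] [ 467.1 -235.3   23. ]
scene gluestick_mid 0.86 [288.6 173. ] [440.4  13.3  40. ]
```

```bash
python3 - <<'E'
from h import *
t=cv2.imread("pics/top.png"); s=cv2.imread("pics/scene.png")
cv2.imwrite("pics/top_s.png",cv2.resize(t[100:310,170:500],None,fx=2.4,fy=2.4,interpolation=cv2.INTER_CUBIC))
c=cv2.resize(t[190:300,170:270],None,fx=5,fy=5,interpolation=cv2.INTER_CUBIC)
cv2.imwrite("pics/lids.png",c)
for cam in("top","scene"):
    m=eyes.camera_model(cam)
    for r in spotter.outline_of(cam,"lid")[:4]:
        g=r["region"].astype(np.uint8); k=max(cv2.findContours(g,0,2)[0],key=cv2.contourArea)
        p=np.array([at(m,q[0],.013)[:2]*1000 for q in k],np.float32)
        (c,sz,a)=cv2.minAreaRect(p); print(cam,round(r["p"],2),r["rect"],"c",np.round(c),"size",np.round(sz))
E
```

```text
top 0.74 [197.8, 196.2, 40.6, 39.8] c [509. 319.] size [90. 88.]
top 0.58 [182.5, 249.3, 27.6, 28.3] c [381. 368.] size [61. 62.]
scene 0.97 [395.2, 166.0, 32.6, 30.7] c [512. 318.] size [89. 94.]
scene 0.84 [400.7, 134.8, 20.8, 17.6] c [383. 367.] size [61. 69.]
```

View pics/top_s.png

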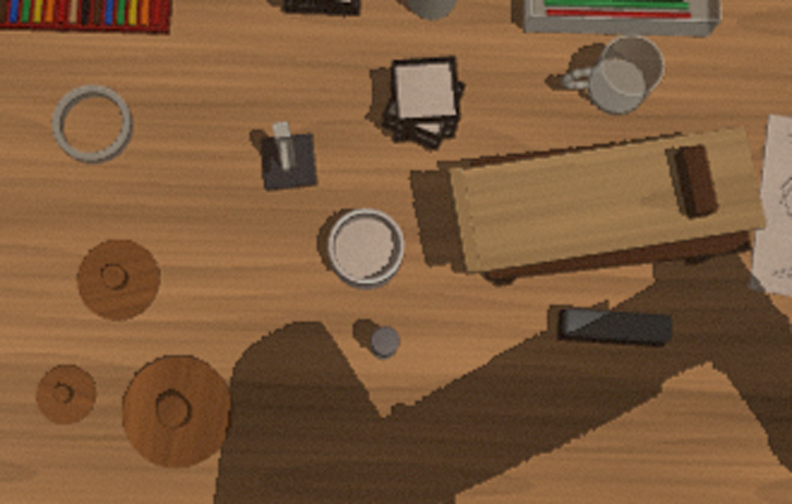

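View pics/lids.png

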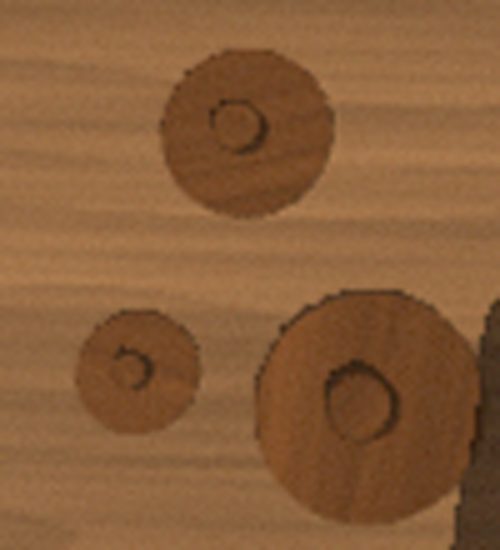

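The three lid-like discs in the top image are at px (196,264), about 62 mm across; (219,215), about 90 mm; and (242,270), about 117 mm. The enlarged crop confirms the middle-sized one is at (219,215), roughly world (512,317), and its 90 mm fits the 92 mm given. I'll turn the tool so its closing axis lies along the stand's x.

```bash
python3 -m crank '[0,0,-0.177,0,0,0,1,0,0,-0.177,0,0,0,1,0,0,-0.177,0,0,0,1,0,0,-0.177,0,0,0,1,0,0,-0.177,0,0,0,1]'; python3 -m crank '[0,0,-0.177,0,0,0,1,0,0,-0.177,0,0,0,1,0,0,-0.177,0,0,0,1]'
cat >> h.py <<'E'
def go(xyz,yaw):
    o=get_obs(); M=R.from_euler("xyz",o["orientation"],degrees=True); T=R.from_euler("xyz",[180,0,yaw],degrees=True)
    print("t",o["clock"],"tcp",np.round(o["tool_pos"]*1000,1),"rpy",np.round(o["orientation"],2),"F",np.round(o["force"],1),"open",np.round(o["opening"],4),"turn",np.round((M.inv()*T).as_rotvec(),4),"shift(after turn)",np.round(T.inv().apply(np.array(xyz)*1000-o["tool_pos"]*1000),1),"shift(now)",np.round(M.inv().apply(np.array(xyz)*1000-o["tool_pos"]*1000),1))
E
python3 -c "
from h import *
go([.512,.317,.2],-80.6)"
```

```text
clock: 2.33
tool_pos: [0.2128, -0.6405, 0.2266]
orientation: [180.0, 0.0, -110.6]
force: [-0.1, -0.1, 0.6]
opening: 0.0877
gripper_force: 0.0
clock: 2.7
tool_pos: [0.2128, -0.6405, 0.2266]
orientation: [180.0, -0.0, -80.2]
force: [-0.2, -0.2, 0.2]
opening: 0.0876
gripper_force: 0.0
t 2.7 tcp [ 212.8 -640.5  226.6] rpy [180.    -0.   -80.16] F [-0.2 -0.2  0.2] open 0.0876 turn [ 0.     -0.      0.0078] shift(after turn) [-895.8 -451.6   26.6] shift(now) [-892.3 -458.5   26.6]
```

```bash
for i in 1 2; do python3 -m crank '[0,0,0,-33.5,-35,0,1,0,0,0,-33.5,-35,0,1,0,0,0,-33.5,-35,0,1,0,0,0,-33.5,-35,0,1,0,0,0,-33.5,-35,0,1]'|head -2; done; for i in 1 2; do python3 -m crank '[0,0,0,-55.5,-11,0,1,0,0,0,-55.5,-11,0,1,0,0,0,-55.5,-11,0,1,0,0,0,-55.5,-11,0,1,0,0,0,-55.5,-11,0,1]'|head -2; done
python3 -c "
from h import *
go([.512,.317,.2],-80.6)
cv2.imwrite('pics/w1.png',eyes.snapshot('wrist'))
print(np.round(eyes.camera_model('wrist')['extrinsics'],3).tolist())
find('wrist',['lid_knob','lid'])
m=eyes.camera_model('wrist')
for r in spotter.outline_of('wrist','lid')[:3]:
    k=max(cv2.findContours(r['region'].astype(np.uint8),0,2)[0],key=cv2.contourArea)
    p=np.array([at(m,q[0],.0105)[:2]*1000 for q in k],np.float32); print(r['p'],r['rect'],cv2.minEnclosingCircle(p),cv2.fitEllipse(p))
"
```

```text
clock: 3.32
tool_pos: [0.3586, -0.4452, 0.2268]
clock: 3.95
tool_pos: [0.5035, -0.2509, 0.2269]
clock: 4.58
tool_pos: [0.5109, 0.0323, 0.227]
clock: 5.2
tool_pos: [0.5193, 0.3152, 0.2269]
t 5.2 tcp [519.3 315.2 226.9] rpy [-1.7997e+02  2.0000e-02 -8.0470e+01] F [ 1.4 -0.   0.4] open 0.0875 turn [-0.0006  0.0003  0.0023] shift(after turn) [-2.9  6.9 26.9] shift(now) [-3.   6.9 26.9]
[[-0.986, -0.162, -0.043, 0.532], [-0.168, 0.948, 0.271, 0.247], [-0.003, 0.274, -0.962, 0.384], [0.0, 0.0, 0.0, 1.0]]
wrist lid_knob 0.93 [331.2 180.8] [506.3 325.1  27. ]
wrist lid_knob 0.93 [480.5 132.2] [365.5 249.6  27. ]
wrist lid_knob 0.56 [432.2 241.7] [383.  374.5  27. ]
wrist lid 0.86 [425.5 228.6] [383.9 369.3   0. ]
wrist lid 0.59 [324.8 172.3] [513.2 322.6   0. ]
wrist lid 0.59 [466.  127.7] [369.9 247.8   0. ]
0.97 [400.5, 208.2, 54.1, 35.0] ((381.7325134277344, 364.4775695800781), 32.144859313964844) ((382.9931640625, 359.80865478515625), (49.16793441772461, 62.96052551269531), 101.23163604736328)
0.88 [414.1, 66.9, 119.6, 115.5] ((362.8657531738281, 240.99288940429688), 62.980796813964844) ((362.9370422363281, 241.36465454101562), (121.42420196533203, 123.77584838867188), 90.248291015625)
0.58 [284.8, 133.2, 83.7, 84.4] ((510.019775390625, 317.63385009765625), 46.919925689697266) ((510.2603759765625, 317.3805847167969), (90.70953369140625, 92.30057525634766), 31.674072265625)
```

View pics/w1.png

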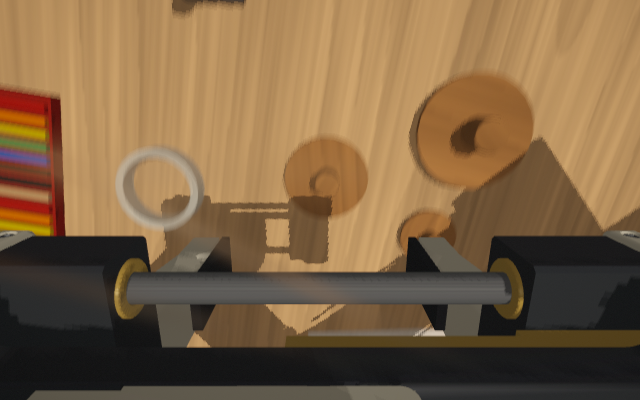

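The picture shows the meant lid at px (325,176) with its knob at about (323,182), the big lid at (473,132) and the small one at (427,230). I'll centre over the meant lid, go lower and measure again once settled.

```bash
python3 -m crank '[0,0,0,-2.5,5,40,1,0,0,0,-2,4,40,1,0,0,0,0,0,15,1,0,0,0,0,0,0,1,0,0,0,0,0,0,1]'|head -3
python3 -c "
from h import *
cv2.imwrite('pics/w2.png',eyes.snapshot('wrist'))
m=eyes.camera_model('wrist')
find('wrist',['lid_knob'])
for r in spotter.outline_of('wrist','lid')[:3]:
    k=max(cv2.findContours(r['region'].astype(np.uint8),0,2)[0],key=cv2.contourArea)
    p=np.array([at(m,q[0],.0120)[:2]*1000 for q in k],np.float32); print(r['p'],r['rect'],cv2.minEnclosingCircle(p))
go([.510,.318,.016],-80.6)
"
```

```text
clock: 6.02
tool_pos: [0.5109, 0.3165, 0.1333]
orientation: [-179.9, 0.1, -80.5]
wrist lid_knob 0.86 [532.3 137.9] [359.9 242.7  27. ]
wrist lid_knob 0.82 [325.  202.3] [505.8 318.8  27. ]
0.85 [446.0, 232.9, 41.6, 36.4] ((374.797119140625, 348.6127014160156), 25.019676208496094)
0.67 [265.2, 139.1, 109.3, 108.0] ((510.66986083984375, 317.33135986328125), 46.41067123413086)
0.6 [437.8, 50.0, 159.3, 158.0] ((363.1428527832031, 242.4190216064453), 63.21210861206055)
t 6.175 tcp [510.5 316.6 132.9] rpy [-1.799e+02  8.000e-02 -8.049e+01] F [0.6 0.3 0.4] open 0.0878 turn [-0.0018  0.0013  0.0018] shift(after turn) [ -1.5   0.2 116.9] shift(now) [ -1.3   0.4 116.9]
```

View pics/w2.png

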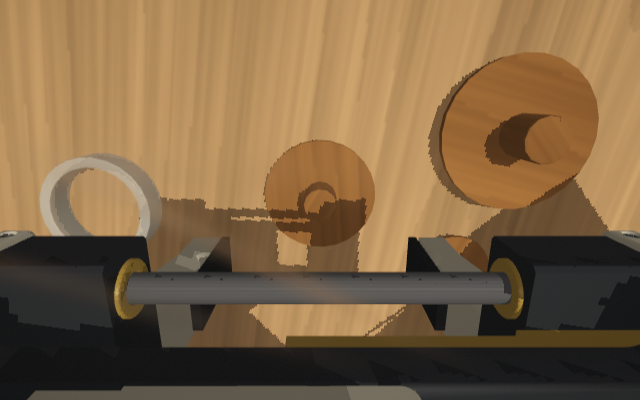

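The lid's disc spans px (265–374, 139–247), which gives a centre of (510.6,317.4) and a radius of 46 mm, matching the given 92 mm. Descending to grip the knob.

```bash
python3 -m crank '[0,0,0,-0.7,0,40,1,0,0,0,0,0,40,1,0,0,0,0,0,25,1,0,0,0,0,0,11,1,0,0,0,0,0,0,1]'; python3 -m crank '[0,0,0,0,0,0,0.2,0,0,0,0,0,0,0.2,0,0,0,0,0,0,0.2,0,0,0,0,0,0,0.2,0,0,0,0,0,0,0.2]'
```

```text
clock: 6.8
tool_pos: [0.5099, 0.317, 0.0157]
orientation: [180.0, -0.0, -80.5]
force: [0.9, 0.2, 1.0]
opening: 0.0876
gripper_force: 0.0
clock: 7.42
tool_pos: [0.5097, 0.3169, 0.0157]
orientation: [-180.0, 0.0, -80.5]
force: [-0.1, -0.8, -0.8]
opening: 0.0431
gripper_force: 0.0
```

```bash
python3 -m crank '[0,0,0,0,0,0,0,0,0,0,0,0,0,0,0,0,0,0,0,0,0,0,0,0,0,0,0,0]'; python3 -m crank '[0,0,0,0,0,-30,0,0,0,0,0,0,-40,0,0,0,0,0,0,-50,0,0,0,0,0,0,0,0,0,0,0,0,0,0,0]'; python3 -c "
from h import *
cv2.imwrite('pics/w3.png',eyes.snapshot('wrist'))
cv2.imwrite('pics/top2.png',eyes.snapshot('top')); cv2.imwrite('pics/scene2.png',eyes.snapshot('scene'))
for cam in('top','scene'):
  find(cam,['pot_rim','mark','board_edge','board_cleat'])
  m=eyes.camera_model(cam)
  for r in spotter.outline_of(cam,'pot')[:2]:
    k=max(cv2.findContours(r['region'].astype(np.uint8),0,2)[0],key=cv2.contourArea)
    p=np.array([at(m,q[0],.055)[:2]*1000 for q in k],np.float32); print(r['p'],r['rect'],cv2.minEnclosingCircle(p),cv2.minAreaRect(p))
go([.545,.042,.13],-80.6)
"
```

```text
clock: 7.92
tool_pos: [0.5097, 0.3168, 0.0155]
orientation: [180.0, -0.0, -80.5]
force: [-0.3, 0.1, -0.0]
opening: 0.0253
gripper_force: 30.0
clock: 8.55
tool_pos: [0.5092, 0.3166, 0.1353]
orientation: [180.0, 0.0, -80.5]
force: [0.6, -0.5, -2.2]
opening: 0.0255
gripper_force: 30.0
top pot_rim 0.76 [320.4 205.3] [539.4  46.2  55. ]
top pot_rim 0.35 [423.1 183.9] [ 604.3 -224.7   55. ]
top mark 0.27 [207.2 149.3] [665.3 337.6 118. ]
top board_edge 0.7 [363.2 193.8] [561.3 -60.3 116. ]
top board_cleat 0.69 [457.5 175. ] [ 610.7 -292.1  139. ]
0.55 [306.6, 186.8, 33.0, 33.0] ((543.5231323242188, 40.310176849365234), 43.914329528808594) ((543.2872314453125, 40.75465774536133), (85.2232437133789, 76.32926177978516), 1.566807508468628)
scene pot_rim 0.57 [307.9 202.6] [551.8  41.2  55. ]
scene pot_rim 0.34 [268.9 198.1] [519.1 -49.4  55. ]
scene mark 0.88 [350.4 205.2] [621.5 125.6 118. ]
scene mark 0.7 [190.9 203. ] [ 541.3 -227.1  118. ]
scene board_edge 0.6 [269.6 196.9] [559.6 -50.  116. ]
scene board_cleat 0.61 [154.5 223.7] [ 595.3 -303.7  139. ]
0.9 [290.1, 191.6, 37.1, 35.7] ((565.0322265625, 40.893829345703125), 55.43056106567383) ((564.3405151367188, 37.683799743652344), (80.52908325195312, 108.15554809570312), 78.09686279296875)
0.37 [123.0, 177.7, 151.6, 91.3] ((545.1989135742188, -217.32183837890625), 180.859375) ((548.0440063476562, -217.18051147460938), (132.66477966308594, 344.9434509277344), 11.011090278625488)
t 9.2 tcp [509.7 316.9 135.5] rpy [180.    -0.   -80.49] F [ 0.4 -0.2 -1.5] open 0.0256 turn [ 0.0001 -0.0001  0.002 ] shift(after turn) [276.9  10.1   5.5] shift(now) [276.9  10.6   5.5]
```

View pics/w3.png

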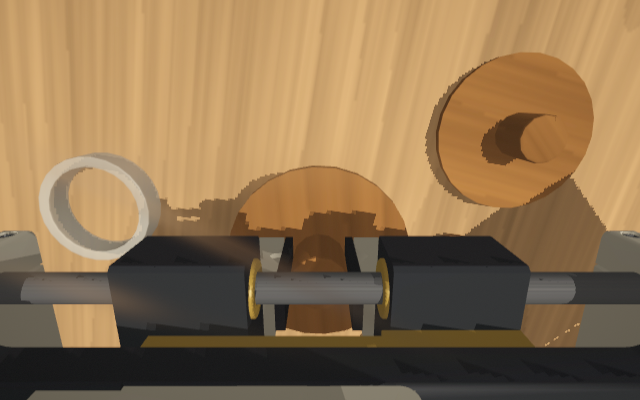

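The lid is held level between the fingers, disc top edge at px (320,166). Next I'll go over the pot and slightly past it, so the wrist camera can measure the rim.

```bash
python3 -m crank '[0,0,0,20,2,-30,0,0,0,0,50,3,-25,0,0,0,0,50,3,-10,0,0,0,0,50,3,0,0,0,0,0,50,3,0,0]'|head -2; python3 -m crank '[0,0,0,50,3,0,0,0,0,0,40,2,0,0,0,0,0,18,0,0,0,0,0,0,0,0,0,0,0,0,0,0,0,0,0]'; python3 -c "
from h import *
m=eyes.camera_model('wrist')
cv2.imwrite('pics/w4.png',eyes.snapshot('wrist'))
find('wrist',['pot_rim','mark','gauge'])
for r in spotter.outline_of('wrist','pot')[:2]:
    k=max(cv2.findContours(r['region'].astype(np.uint8),0,2)[0],key=cv2.contourArea)
    p=np.array([at(m,q[0],.055)[:2]*1000 for q in k],np.float32); print(r['p'],r['rect'],cv2.minEnclosingCircle(p),cv2.minAreaRect(p))
go([.545,.042,.13],-80.6)
"
```

```text
clock: 9.82
tool_pos: [0.5323, 0.0961, 0.2011]
clock: 10.45
tool_pos: [0.5452, -0.0091, 0.2005]
orientation: [-180.0, 0.0, -80.5]
force: [-0.0, 1.3, -0.6]
opening: 0.0252
gripper_force: 30.0
t 10.7 tcp [545.2  -9.  200.6] rpy [-180.      0.    -80.42] F [0.8 0.6 0.2] open 0.0256 turn [-0.      0.      0.0031] shift(after turn) [-50.3  -8.2  70.6] shift(now) [-50.3  -8.3  70.6]
```

View pics/w4.png

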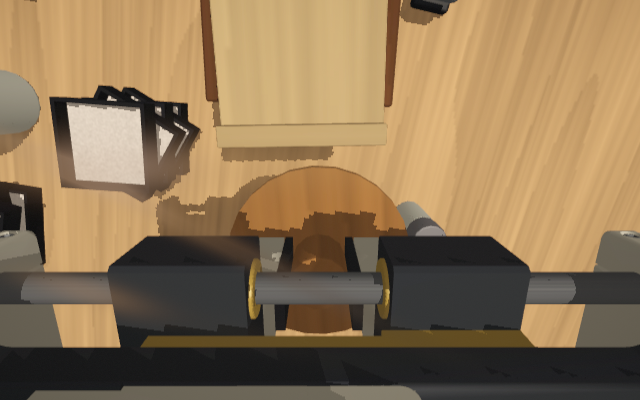

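This view looks towards the board: the lip is at px (217–387, 123–147), the stand edge at row about 103, and the pot is hidden by the lid. I'll back off towards +y to see the pot.

```bash
python3 -m crank '[0,0,0,-50,0,0,0,0,0,0,-50,0,0,0,0,0,0,-37,0,0,0,0,0,0,0,0,0,0,0,0,0,0,0,0,0]'|head -2; python3 -c "
from h import *
m=eyes.camera_model('wrist')
I=eyes.snapshot('wrist')
find('wrist',['pot_rim'])
for r in spotter.outline_of('wrist','pot')[:2]:
    k=max(cv2.findContours(r['region'].astype(np.uint8),0,2)[0],key=cv2.contourArea)
    p=np.array([at(m,q[0],.055)[:2]*1000 for q in k],np.float32); print(r['p'],r['rect'],cv2.minEnclosingCircle(p),cv2.minAreaRect(p))
for p in ([543.5,40.5],):
  for rr in (37,42):
    a=np.linspace(0,2*np.pi,60); q=np.array([proj(m,[p[0]/1000+rr/1000*np.cos(t),p[1]/1000+rr/1000*np.sin(t),.055]) for t in a]).astype(np.int32)
    J=I.copy() if rr==37 else J; cv2.polylines(J,[q],True,(0,0,255) if rr==42 else (255,0,0),1)
cv2.imwrite('pics/w5.png',np.hstack([cv2.resize(I[80:320,200:440],(400,400)),cv2.resize(J[80:320,200:440],(400,400))]))
go([.545,.042,.13],-80.6)
"
```

```text
clock: 11.32
tool_pos: [0.5223, 0.1256, 0.2005]
wrist pot_rim 0.66 [304.4  83.8] [549.1  39.5  55. ]
0.75 [255.0, 30.3, 102.4, 101.2] ((548.9954833984375, 39.58549499511719), 42.36398696899414) ((548.9878540039062, 39.38629913330078), (82.94129180908203, 82.70498657226562), 6.908609390258789)
0.24 [36.6, 0.0, 140.9, 42.4] ((712.981201171875, 9.267048835754395), 54.21736145019531) ((711.3023681640625, 18.586639404296875), (108.18450164794922, 28.918359756469727), 9.575079917907715)
t 11.475 tcp [522.6 124.6 200.5] rpy [ 1.7999e+02 -1.0000e-02 -8.0540e+01] F [-0.1 -0.3 -0.9] open 0.0254 turn [ 0.0002 -0.0001  0.001 ] shift(after turn) [85.2 -8.6 70.5] shift(now) [85.2 -8.6 70.5]
```

View pics/w5.png

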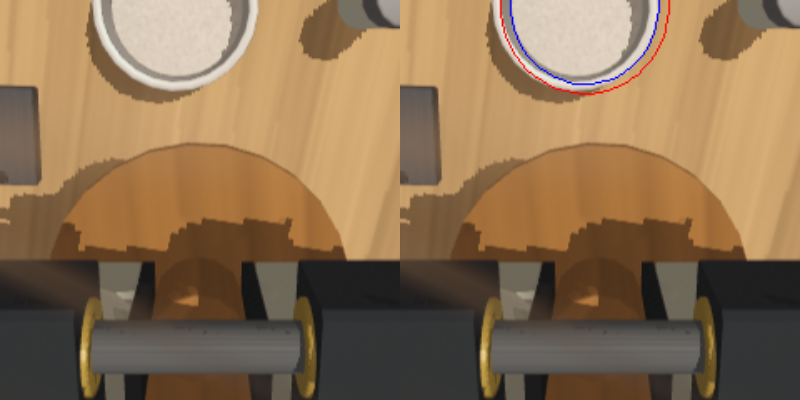

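The rim's outline fits at centre (549.0,39.5) with a radius of 42.4 mm, which is right. The circles drawn from the top view sit about 5 mm off towards the robot. I'll check once more how the lid sits relative to the TCP and what the top and scene views say.

```bash
python3 -c "
from h import *
m=eyes.camera_model('wrist'); o=get_obs(); T=o['tool_pos']
from scipy.optimize import least_squares
# lid disc arc in wrist image: full-res points from picture w5 crop (scale 0.6, offset 200,80)
P=np.array([[190,143],[262,156],[120,163],[300,185],[75,205],[330,228],[62,228]])*.6+[200,80]
Q=np.array([at(m,q,T[2]-.0026)[:2] for q in P])*1000
f=least_squares(lambda c:np.hypot(*(Q-c[:2]).T)-46,[T[0]*1e3,T[1]*1e3]); print('lid c - tcp',f.x-T[:2]*1e3,f.fun)
for cam in('top','scene'):
    I=cv2.imread(f'pics/{cam}2.png').astype(int); mm=eyes.camera_model(cam)
    u=proj(mm,[.547,.04,.055]).astype(int)
    w=(I.min(2)>120)&(I.max(2)-I.min(2)<45); M=np.zeros(w.shape,np.uint8); M[u[1]-28:u[1]+28,u[0]-28:u[0]+28]=w[u[1]-28:u[1]+28,u[0]-28:u[0]+28]
    k=max(cv2.findContours(M,0,2)[0],key=cv2.contourArea); p=np.array([at(mm,q[0],.055)[:2]*1000 for q in k],np.float32); print(cam,cv2.minEnclosingCircle(p),cv2.minAreaRect(p))
"
```

```text
lid c - tcp [0.33980465 1.10241239] [ 0.70616613  0.79364003  0.36838572 -0.4496225  -0.58976637 -1.26647019
 -0.94579746]
top ((548.3782348632812, 41.24467468261719), 41.22215270996094) ((548.5504760742188, 42.21051788330078), (80.03035736083984, 78.97582244873047), 1.5288567543029785)
scene ((548.4494018554688, 39.148292541503906), 42.38568115234375) ((548.8258666992188, 39.47637176513672), (78.28535461425781, 83.02565002441406), 77.29386138916016)
```

```bash
python3 -m crank '[0,0,0,45,-6,0,0,0,0,0,43.5,-5.5,20,0,0,0,0,0,0,45,0,0,0,0,0,0,35,0,0,0,0,0,0,0,0]'|head -2; python3 -m crank '[0,0,0,0,0,10,0,0,0,0,0,0,10,0,0,0,0,0,0,9,0,0,0,0,0,0,5,0,0,0,0,0,0,0,0]'; python3 -c "
from h import *
go([.5485,.0392,.063],-80.6)"
```

```text
clock: 12.1
tool_pos: [0.5466, 0.0383, 0.0983]
clock: 12.72
tool_pos: [0.5483, 0.04, 0.0663]
orientation: [180.0, -0.0, -80.5]
force: [-0.0, 0.5, -0.4]
opening: 0.0254
gripper_force: 30.0
t 12.725 tcp [548.3  40.   66.3] rpy [ 1.7996e+02 -1.0000e-02 -8.0480e+01] F [-0.   0.5 -0.4] open 0.0254 turn [ 0.0006 -0.0002  0.0022] shift(after turn) [ 0.8 -0.1  3.3] shift(now) [ 0.8 -0.1  3.3]
```

```bash
python3 -m crank '[0,0,0,0,0,1.5,0,0,0,0,0,0,1.2,0,0,0,0,0,0,0,0]'; python3 -c "
from h import *
go([.5485,.0392,.063],-80.6)"
```

```text
clock: 13.1
tool_pos: [0.5485, 0.04, 0.0639]
orientation: [-180.0, 0.0, -80.5]
force: [0.0, 0.0, -0.8]
opening: 0.0256
gripper_force: 30.0
t 13.1 tcp [548.5  40.   63.9] rpy [-179.99    0.    -80.49] F [ 0.   0.  -0.8] open 0.0256 turn [-0.0001  0.0001  0.0019] shift(after turn) [0.8 0.1 0.9] shift(now) [0.8 0.1 0.9]
```

```bash
python3 -m crank '[0,0,0,0,0,1,0,0,0,0,0,0,0,0.8,0,0,0,0,0,0,0.8,0,0,0,0,0,0,0.8,0,0,0,0,0,0,0.8]'; python3 -m crank '[0,0,0,0,0,0,0.8,0,0,0,0,0,-40,0.8,0,0,0,0,0,-50,1,0,0,0,-50,0,-45,1,0,0,0,-50,0,0,1]'|head -2;  python3 -m crank '[0,0,0,-20,10,0,1,0,0,0,0,0,0,1,0,0,0,0,0,0,1]'|head -2; python3 -c "
from h import *
m=eyes.camera_model('wrist')
I=eyes.snapshot('wrist')
find('wrist',['lid_knob','pot_rim'])
for n,z in (('lid',.072),('pot',.055)):
  for r in spotter.outline_of('wrist',n)[:2]:
    k=max(cv2.findContours(r['region'].astype(np.uint8),0,2)[0],key=cv2.contourArea)
    p=np.array([at(m,q[0],.060)[:2]*1000 for q in k],np.float32); print(n,r['p'],r['rect'],cv2.minEnclosingCircle(p))
cv2.imwrite('pics/w6.png',I)
go([.545,.042,.13],-80.6)
"
```

```text
clock: 13.72
tool_pos: [0.5485, 0.04, 0.0629]
orientation: [-180.0, 0.0, -80.5]
force: [-0.3, -0.2, 0.5]
opening: 0.0597
gripper_force: 0.0
clock: 14.35
tool_pos: [0.5344, 0.1366, 0.1988]
clock: 14.72
tool_pos: [0.5195, 0.1529, 0.1947]
wrist lid_knob 0.87 [305.9  43.9] [551.1  33.3  27. ]
wrist lid_knob 0.22 [190.9 131.8] [644.9 125.4  27. ]
lid 0.86 [245.5, 1.6, 120.2, 108.0] ((548.3580932617188, 40.38881301879883), 46.18545913696289)
lid 0.59 [389.8, 227.3, 99.3, 101.4] ((388.51953125, 191.72659301757812), 37.12626647949219)
t 14.975 tcp [519.6 152.5 194.5] rpy [ 1.7998e+02 -1.0000e-02 -8.0550e+01] F [0.8 0.4 0.2] open 0.0877 turn [ 0.0003 -0.0002  0.0008] shift(after turn) [113.1  -7.   64.5] shift(now) [113.1  -6.9  64.6]
```

View pics/w6.png

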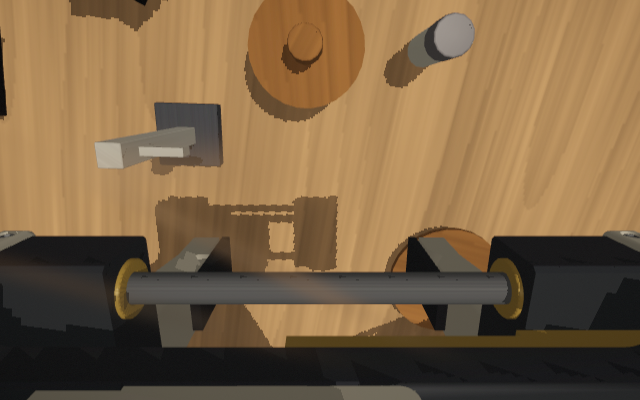

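The lid is seated: the fit at z = 60 mm gives a centre of (548.4,40.4) and r = 46.2, and the fingers are free of it. The pointer shows at px (139–188,152). Next, accurate stand, board and pointer measurements from a composed crop.

```bash
python3 -c "
from h import *
a=cv2.imread('pics/w4.png')[0:160,195:415]; b=cv2.imread('pics/w6.png')[130:175,85:230]
A=cv2.resize(a,(616,448),interpolation=cv2.INTER_CUBIC); B=cv2.resize(b,(480,149),interpolation=cv2.INTER_CUBIC)
C=np.zeros((597,616,3),np.uint8); C[:448]=A; C[448:,:480]=B; cv2.imwrite('pics/c1.png',C)
find('wrist',['mark'])
find('top',['mark']);find('scene',['stand','board_cleat','mark'])
m=eyes.camera_model('wrist'); import json; print(json.dumps([m['fx'],m['fy'],m['cx'],m['cy'],np.round(m['extrinsics'],5).tolist(),get_obs()['tool_pos'].round(5).tolist()]))
"
```

```text
wrist mark 0.56 [186.8 150. ] [615.3 124.9 118. ]
top mark 0.27 [207.2 149.3] [665.3 337.6 118. ]
scene stand 0.95 [261.9 228.6] [567.8 -78.5   0. ]
scene board_cleat 0.61 [154.5 223.7] [ 595.3 -303.7  139. ]
scene mark 0.88 [350.4 205.2] [621.5 125.6 118. ]
scene mark 0.7 [190.9 203. ] [ 541.3 -227.1  118. ]
[345.451214714947, 345.451214714947, 318.46987843337695, 198.93758761828718, [[-0.98627, -0.15921, -0.04393, 0.53191], [-0.16515, 0.94875, 0.26944, 0.07892], [-0.00122, 0.27299, -0.96202, 0.35295], [0.0, 0.0, 0.0, 1.0]], [0.51947, 0.15296, 0.19462]]
```

View pics/c1.png

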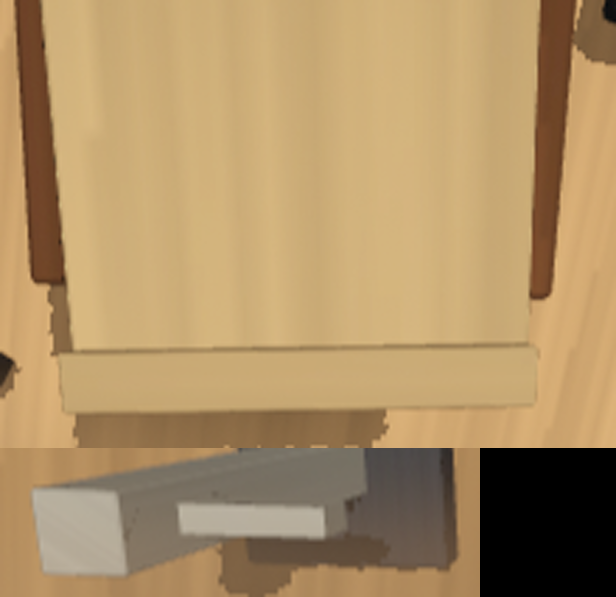

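The composed crop shows the stand's outer corners at full-image px (206.8,100.4) and (391.1,106.1), the lip's outer edge from (218.6,147.1) to (386.8,143.9), and the pointer tip at (185.9,151.4) in w6.

```bash
cat > meas.py <<'E'
from h import *
m=eyes.camera_model('wrist'); now=get_obs()['tool_pos']
E6=np.array(m['extrinsics'])
def cam(tcp): M=dict(m); E=E6.copy(); E[:3,3]+=np.array(tcp)-now; M['extrinsics']=E; return M
w4=cam([.5452,-.0090,.2006]); w6=cam([.5196,.1525,.1945])
P=lambda M,u,z:at(M,u,z)[:2]*1000
L,Rr=P(w4,(206.8,100.4),.11),P(w4,(391.1,106.1),.11); l0,r0=P(w4,(200.4,0),.11),P(w4,(400.4,0),.11)
a,b=P(w4,(218.6,147.1),.134),P(w4,(386.8,143.9),.134)
ang=lambda v:np.degrees(np.arctan2(v[1],v[0]))
print('stand corners',L,Rr,'width',np.hypot(*(L-Rr)),'yaw',ang(L-Rr),'sides',ang(L-l0)-90,ang(Rr-r0)-90)
print('lip',a,b,'w',np.hypot(*(a-b)),'yaw',ang(a-b),'mid',(a+b)/2)
mk=P(w6,(185.9,151.4),.118); print('mark',mk)
O=(L+Rr)/2
for y in (ang(L-Rr),):
    t=np.radians(y); ux=np.array([np.cos(t),np.sin(t)]); uy=np.array([-np.sin(t),np.cos(t)])
    e=(a+b)/2
    print('stand O',O,'yaw',y,'edge in stand',ux@(e-O),uy@(e-O),'mark in stand',ux@(mk-O),uy@(mk-O),'slide',uy@(mk-e), 'uy',uy)
E
python3 meas.py
```

```text
stand corners [634.34637298 -70.54442224] [507.52640721 -87.91359496] width 128.00387447057503 yaw 7.798668858476177 sides 8.247718212821226 7.59602777312017
lip [617.113237   -43.82671922] [509.86217865 -63.89776626] w 109.11295269860786 yaw 10.599771366568739 mid [563.48770783 -53.86224274]
mark [615.8260496  125.99345193]
stand O [570.93639009 -79.2290086 ] yaw 7.798668858476177 edge in stand -3.9377080940775575 26.14287919539571 mark in stand 72.32163466655851 197.23316403961968 slide 171.090284844224 uy [-0.13569255  0.99075099]
```

The numbers agree with the description: width 128 mm, overhang 26 mm, mark 197 mm out and at x = 72 (expected 72). The slide is 171 mm along the stand's y, and the cleat should be near (609.5,-299.6). Turning and going over it.

```bash
python3 -m crank '[0,0,0.1724,0,0,0,1,0,0,0.1724,0,0,0,1,0,0,0.1724,0,0,0,1,0,0,0.1724,0,0,0,1,0,0,0.1724,0,0,0,1]'|head -3; python3 -m crank '[0,0,0.1724,0,0,0,1,0,0,0.1724,0,0,0,1,0,0,0.1724,0,0,0,1,0,0,0.1724,0,0,0,1,0,0,0,0,0,0,1]'|head -3;python3 -m crank '[0,0,0,-0.6,-51,0,1,0,0,0,-0.6,-51,0,1,0,0,0,-0.6,-51,0,1,0,0,0,-0.6,-51,0,1,0,0,0,-0.6,-51,0,1]'|head -2;python3 -m crank '[0,0,0,-0.6,-51,0,1,0,0,0,-0.6,-51,0,1,0,0,0,-0.6,-51,0,1,0,0,0,-0.6,-51,0,1,0,0,0,0,0,0,1]'|head -2;python3 -m crank '[0,0,0,0,0,0,1]'|head -3; python3 -c "
from h import *
m=eyes.camera_model('wrist')
I=eyes.snapshot('wrist');cv2.imwrite('pics/w7.png',I)
find('wrist',['board_cleat','board_mid'])
for z in (.122,.156):
    t=np.radians(10.6)
    print(z,[np.round(proj(m,[.6095+(x*np.cos(t)-y*np.sin(t)),-.2996+(x*np.sin(t)+y*np.cos(t)),z])).tolist() for x,y in ((-.035,-.012),(.035,-.012),(.035,.012),(-.035,.012))])
go([.6095,-.2996,.123],-169.4)
"
```

```text
clock: 15.85
tool_pos: [0.5194, 0.1531, 0.1947]
orientation: [-180.0, -0.0, -130.2]
clock: 16.48
tool_pos: [0.5194, 0.1532, 0.1947]
orientation: [180.0, 0.0, -169.3]
clock: 17.1
tool_pos: [0.5695, -0.0985, 0.1948]
clock: 17.73
tool_pos: [0.609, -0.3003, 0.1935]
clock: 17.85
tool_pos: [0.6089, -0.2971, 0.1941]
orientation: [180.0, -0.0, -169.3]
wrist board_cleat 0.64 [317.3 217.2] [ 609.2 -298.7  139. ]
wrist board_mid 0.86 [444.  205.6] [ 591.4 -209.7  116. ]
0.122 [[299.0, 160.0], [300.0, 256.0], [333.0, 256.0], [335.0, 160.0]]
0.156 [[296.0, 170.0], [298.0, 279.0], [335.0, 279.0], [337.0, 170.0]]
t 18.0 tcp [ 609.3 -296.   195. ] rpy [-1.8000e+02  2.0000e-02 -1.6925e+02] F [ 0.9  0.5 -0.4] open 0.0877 turn [-0.      0.0003  0.0026] shift(after turn) [ 0.4 -3.6 72. ] shift(now) [ 0.5 -3.6 72. ]
```

```bash
python3 -m crank '[0,0,0,0,-3,35,1,0,0,0,0,0,25,1,0,0,0,0,0,11,1,0,0,0,0,0,0,0.5,0,0,0,0,0,0,0.5]'; python3 -m crank '[0,0,0,0,0,0,0,0,0,0,0,0,0,0,0,0,0,0,0,0,0,0,0,0,0,0,0,0,0,0,0,0,0,0,0]';python3 -m crank '[0,0,0,0,0,0,0,0,0,0,0,0,0,0,0,0,0,0,0,0,0]'; python3 -c "
from h import *
find('wrist',[]);go([.6095,-.2996,.122],-169.4)"
```

```text
clock: 18.62
tool_pos: [0.6104, -0.2997, 0.1247]
orientation: [-180.0, 0.1, -169.3]
force: [-0.7, 0.2, -0.5]
opening: 0.0731
gripper_force: 0.0
clock: 19.25
tool_pos: [0.6097, -0.2996, 0.1236]
orientation: [180.0, -0.0, -169.4]
force: [0.3, -0.4, -1.4]
opening: 0.0237
gripper_force: 30.0
clock: 19.62
tool_pos: [0.6097, -0.2997, 0.1236]
orientation: [180.0, -0.0, -169.4]
force: [-0.4, 3.4, 1.6]
opening: 0.024
gripper_force: 30.0
t 19.625 tcp [ 609.7 -299.7  123.6] rpy [ 1.7999e+02 -1.0000e-02 -1.6939e+02] F [-0.4  3.4  1.6] open 0.024 turn [ 0.0003 -0.0001  0.0003] shift(after turn) [0.2 0.2 1.6] shift(now) [0.2 0.2 1.6]
```

```bash
python3 -m crank '[0,0,0,0,0,0.8,0,0,0,0,0,0,0,0]'; python3 -m crank '[0,0,0.005,-0.8,10,0,0,0,0,0.005,-0.8,16,0,0,0,0,0.005,-0.8,16,0,0,0,0,0.005,-0.8,16,0,0,0,0,0,0,0,0,0]'; python3 -c "
from h import *
go([.6097-.1357*.171,-.2997+.9907*.171,.122],-171)"
```

```text
clock: 19.88
tool_pos: [0.6097, -0.2997, 0.1236]
orientation: [-180.0, 0.0, -169.4]
force: [-1.8, 4.5, 5.5]
opening: 0.0237
gripper_force: 30.0
clock: 20.5
tool_pos: [0.6029, -0.2403, 0.1236]
orientation: [180.0, 0.1, -170.5]
force: [-1.2, 6.2, 8.2]
opening: 0.0236
gripper_force: 30.0
t 20.5 tcp [ 602.9 -240.3  123.6] rpy [ 1.7996e+02  6.0000e-02 -1.7046e+02] F [-1.2  6.2  8.2] open 0.0236 turn [0.0007 0.001  0.0093] shift(after turn) [ -1.  111.2   1.6] shift(now) [ -2.  111.2   1.7]
```

```bash
python3 -m crank '[0,0,0.005,-0.2,16,0,0,0,0,0.004,-0.2,16,0,0,0,0,0,-0.2,16,0,0,0,0,0,-0.2,16,0,0,0,0,0,-0.2,16,0,0]'; python3 -m crank '[0,0,0,-0.2,14,0,0,0,0,0,-0.2,11,0,0,0,0,0,0,0,0,0,0,0,0,0,0,0,0]'; python3 -c "
from h import *
go([.6097-.1357*.171,-.2997+.9907*.171,.122],-171)
for c in ('top','scene'):
  I=eyes.snapshot(c); cv2.imwrite(f'pics/{c}3.png',I); find(c,['board_edge','mark','board_mid','pot_rim','lid_knob'])
"
```

```text
clock: 21.12
tool_pos: [0.5915, -0.1632, 0.1236]
orientation: [-179.9, 0.1, -171.0]
force: [1.4, -6.3, 5.1]
opening: 0.0239
gripper_force: 30.0
clock: 21.62
tool_pos: [0.5879, -0.1373, 0.1236]
orientation: [180.0, 0.1, -171.0]
force: [-1.6, 5.0, 8.6]
opening: 0.0239
gripper_force: 30.0
t 21.625 tcp [ 587.9 -137.3  123.6] rpy [ 1.7996e+02  7.0000e-02 -1.7100e+02] F [-1.6  5.   8.6] open 0.0239 turn [ 0.0006  0.0012 -0.    ] shift(after turn) [0.3 7.1 1.6] shift(now) [0.3 7.1 1.6]
top mark 0.42 [290.3 168. ] [622.3 124.8 118. ]
top mark 0.17 [360.3 198.1] [549.8 -53.  118. ]
top board_mid 0.65 [359.9 190. ] [570.8 -51.9 116. ]
top lid_knob 0.59 [196.6 262.3] [384.3 366.   27. ]
top lid_knob 0.58 [242.7 271.5] [363.6 244.3  27. ]
top lid_knob 0.55 [358.6 190.7] [586.9 -55.9  27. ]
scene board_edge 0.83 [336.6 180.7] [545.6 111.9 116. ]
scene mark 0.57 [351.  203.4] [617.  128.2 118. ]
scene mark 0.17 [338.2 182.4] [552.7 113.9 118. ]
scene board_mid 0.95 [273.5 202.4] [576.6 -43.7 116. ]
scene lid_knob 0.58 [365.6 139.6] [358.2 243.8  27. ]
scene lid_knob 0.56 [409.6 140.5] [386.1 362.2  27. ]
```

```bash
python3 -m crank '[0,0,0,0,4,0,0,0,0,0,0,3,0,0,0,0,0,0,0,0.3,0,0,0,0,0,0,0,0]'; python3 -c "
from h import *
go([.6097-.1357*.171,-.2997+.9907*.171,.122],-171)
O=[]
for c,(u,v) in (('top',(295,185)),('scene',(340,190))):
  I=eyes.snapshot(c); cv2.imwrite(f'pics/{c}4.png',I)
  O.append(cv2.resize(I[v-37:v+38,u-25:u+25],(400,600),interpolation=cv2.INTER_CUBIC))
cv2.imwrite('pics/fin.png',np.hstack(O))
find('scene',['board_edge','mark'])
"
```

```text
clock: 22.72
tool_pos: [0.5871, -0.1318, 0.1236]
orientation: [-179.9, 0.1, -171.0]
force: [-0.7, -3.7, 8.3]
opening: 0.0241
gripper_force: 30.0
t 22.725 tcp [ 587.1 -131.8  123.6] rpy [-1.7994e+02  8.0000e-02 -1.7102e+02] F [-0.7 -3.7  8.3] open 0.0241 turn [-0.001   0.0014 -0.0003] shift(after turn) [0.3 1.6 1.6] shift(now) [0.3 1.6 1.6]
scene board_edge 0.68 [338.5 183.4] [554.3 114.4 116. ]
scene mark 0.77 [350.3 201. ] [610.2 128.4 118. ]
```

View pics/fin.png

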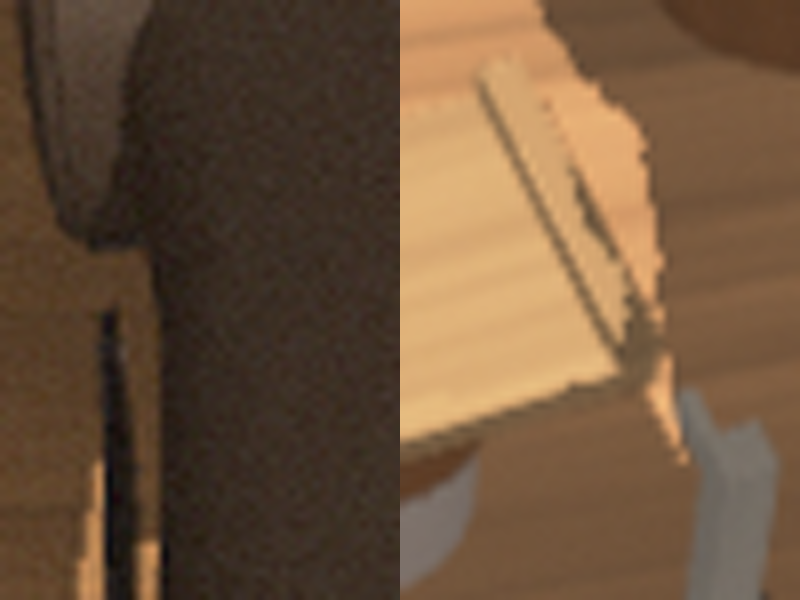

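In the scene crop the lip's outer edge runs from about px (330.6,160.5) to (347.2,194.9), and the pointer tip is at about (351.3,202.2), close to that line extended. The top view is blocked by the arm. Converting to positions:

```bash
python3 -c "
from h import *
m=eyes.camera_model('scene'); P=lambda u,z:at(m,u,z)[:2]*1000
t=np.radians(7.85); ux=np.array([np.cos(t),np.sin(t)]); uy=np.array([-ux[1],ux[0]])
a,b=P((330.6,160.5),.134),P((347.2,194.9),.134); 
print('edge',a,b,np.hypot(*(a-b)),'yaw',np.degrees(np.arctan2(*(b-a)[::-1])))
for mk in (P((351.3,202.2),.118),P((350.8,203.2),.118),np.array([615.8,126.])): print(mk,'edge-mark y',uy@(a-mk),uy@(b-mk),uy@((a+b)/2-mk))
# start-of-run comparison: initial scene detections
print(uy@(P((338.5,183.4),.116)-P((350.3,201.),.118)))
g=get_obs(); yb=np.radians(9.0); c=g['tool_pos'][:2]*1000; e=c+250*np.array([-np.sin(yb),np.cos(yb)]); print('edge by TCP',e, uy@(e-np.array([615.8,126.])), 'x in stand',ux@(e-np.array([570.9,-79.2])))
"
```

```text
edge [497.06422931 108.11418444] [603.0212142  121.84716539] 106.84323756744479 yaw 7.384881806412105
[613.89329604 129.74692699] edge-mark y -5.473495814784731 -6.340823011827868 -5.907159413306304
[616.34566746 127.92923225] edge-mark y -3.3378894875013465 -4.205216684544484 -3.7715530860229194
[615.8 126. ] edge-mark y -1.501263334960533 -2.3685905320036706 -1.9349269334821058
-6.221731207296651
edge by TCP [547.96756362 115.15179008] -1.4819899570549364 x in stand 3.8270519196090786
```

The estimates put the edge 1.5 to 6 mm short, so I'll advance about 3.5 mm.

```bash
python3 -m crank '[0,0,0,0,2,0,0,0,0,0,0,1.5,0,0,0,0,0,0,0,0,0,0,0,0,0,0,0,0]'; python3 -m crank '[0,0,0,0,0,0,0,0,0,0,0,0,0,0,0,0,0,0,0,0,0,0,0,0,0,0,0,0]'; python3 -c "
from h import *
go([.6097-.1357*.171,-.2997+.9907*.171,.122],-171)
print(get_obs()['qvel'].round(3), get_obs()['moment'].round(2))
eyes.snapshot('scene')
find('scene',['board_edge','mark','gluestick_mid','stapler_mid','trays_mid','mug_mid','tape_mid'])
for n in ('pot','lid'):
  for r in spotter.outline_of('scene',n)[:3]: print(n,r['p'],r['rect'])
"
```

```text
clock: 23.42
tool_pos: [0.5867, -0.1288, 0.1236]
orientation: [-179.9, 0.1, -171.0]
force: [0.5, -5.2, 8.1]
opening: 0.0239
gripper_force: 30.0
clock: 23.92
tool_pos: [0.5867, -0.1288, 0.1236]
orientation: [-179.9, 0.1, -171.0]
force: [-0.1, -5.7, 6.9]
opening: 0.0238
gripper_force: 30.0
t 23.925 tcp [ 586.7 -128.8  123.6] rpy [-1.7991e+02  9.0000e-02 -1.7101e+02] F [-0.1 -5.7  6.9] open 0.0238 turn [-0.0016  0.0016 -0.0002] shift(after turn) [ 0.5 -1.5  1.6] shift(now) [ 0.5 -1.5  1.7]
[ 0.03  -0.107 -0.093  0.025  0.068  0.055] [-1.91 -0.05  0.07]
scene board_edge 0.64 [340.  180.2] [545.8 120.1 116. ]
scene mark 0.89 [351.3 202.7] [615.2 129.4 118. ]
scene gluestick_mid 0.75 [288.3 172.6] [438.9  12.8  40. ]
scene stapler_mid 0.68 [192.2 202.3] [ 469.7 -237.9   23. ]
scene stapler_mid 0.57 [260.7 230.1] [585.8 -82.3  23. ]
scene mug_mid 0.63 [195.9 303.1] [ 749.8 -245.7   40. ]
scene tape_mid 0.93 [450.  236.1] [690.9 365.7  12. ]
scene tape_mid 0.58 [271.6 199.9] [495.4 -41.8  12. ]
pot 0.54 [294.1, 213.5, 31.4, 16.2]
lid 0.85 [344.6, 132.0, 43.8, 27.7]
lid 0.82 [399.2, 132.3, 22.0, 22.3]
```

```bash
python3 -c "
from h import *
print(ctrl.close_job())"
```

```text
the job is handed in; nothing more can be done
None
```

I handed the job in with the lid seated level on the pot and released, and the board slid out to the pointer (edge within an estimated 3 mm of it) and still held, pressed flat on its stand at about 7 N; the judge's result was not shown.

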